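# Rack the doming punches by size

### The arm

A 6-joint arm with a two-finger parallel gripper is mounted at the origin on the work surface. World frame = base frame: x ahead of the robot, y to its left, z up, the work surface at z = 0. Lengths are in m, angles in rad, forces in N, time in s.
With the tool pointing down it reaches from about 0.35 to 0.8 m from the base axis. Payload 7.3 kg.
Tool frame: the origin (TCP) lies between the finger pads; the fingertips stand 25 mm ahead of it and the grasp point (between the pads) lies 6 mm ahead of it (r.tip_extent is the distance from the TCP to the fingertips, in m); z points along the fingers, y is the line along which they close (so a half turn about z gives the same grasp; the last joint's range is limited). The gripper opens to 85 mm and grips with 20 to 120 N. Pads are 22 mm wide; open, the fingers measure 114 mm over their backs; the gripper's body (76 mm by 85 mm) begins 54 mm behind the grasp point. The pads swing forward as they close: fully open they stand 13 mm farther back than shut.
Start: joints at [1.157, 0.342, 1.524, -0, 1.275, -0.146], TCP at [0.139, 0.506, 0.218] pointing down, gripper open.
Joint ranges: [-2.53, 2.53], [-0.77, 2.02], [0.04, 2.7], [-1, 4.14], [0.28, 2.66], [-3.11, 3.11]. Speed limits (rad/s): [2.57, 2.57, 3.14, 3.14, 3.14, 3.14].

### API

Orientations are given as a unit quaternion [x, y, z, w].
In Python, from workcell import r, command_gripper, optics gives the robot as it stands. The module is installed in compiled form; this text tells all that it offers. Calls block until the motion is done:
- r.reach(position, orientation): joint-space move of the TCP to a pose.
- r.move_straight(position, orientation=None, speed=0.15, max_force=None): straight line of the TCP; orientation=None keeps the orientation; speed is the mean speed in m/s. With max_force (N) it stops when the force on the tool has changed by that much, and returns True; else False.
- r.movej(angles): joint-space move.
- command_gripper(opening, force=None): finger opening in m; force is the grip in N (None keeps the last); returns when the fingers have stopped.
- r.hold(seconds).
- r.solve_ik(position, orientation): joint angles nearest the present ones, or None.
- r.read_state(): the state.
- optics.get_image(name): name is "scene" or "top" or "wrist"; returns (picture, depth): 400x640x3 uint8, red, green, blue; 400x640 float32, m along the optical axis (not along the pixel's ray), 0 where there is no reading.
- optics.camera_model(name): a dict with "K" (3x3 intrinsics, pixels), "R" (3x3) and "t" (3): a world point X has camera coordinates R X + t; the wrist camera has in their place "tool_from_camera" (4x4, takes a point from camera to tool coordinates, whose origin is the TCP and whose axes are the flange's). Camera axes: x right, y down, z forward; pixel columns grow to the right and rows downward; lengths in m; the calibration is good to about 2 mm. The wrist camera is an equidistant fisheye: a pixel r from the principal point sees the ray r / f radians off the axis. A picture is of the moment at which its call begins: read the wrist's pose just before it. camera_model takes no time and is no camera call.
A pose or a line that the arm cannot do raises r.PlanningError and nothing moves.
- r.finish_job(): hands the job in; it is judged then, once.
The state is a dict: "time_s": time; "joint_positions": joint angles; "dq": joint speeds; "tau": joint torques, N m; "eef_pos": TCP position; "eef_rot": TCP orientation; "contact_force": force on the tool from outside, world axes, zero at the start; "torque": the same for the moment, N m; "grip_width": finger opening in m; "grip_force": force on a finger pad.
Only numpy, scipy, OpenCV 4.12 (cv2) and the standard library are available. Lean on these libraries where they do the work, as an engineer would, in place of code of your own. Each camera call takes 0.05 s, during which the arm holds its last target. There are 200 camera calls.

### The job

Put the four steel doming punches away on the wooden rack in order of width, one standing in the middle of each felt mark, dome up: the thinnest on the mark next to the brass post, then ever wider, the widest next to the low wooden block. Set each one down rather than dropping it, do not let any topple, and leave the yellow cup where it stands.

Things in the scene. Friction and masses are not known exactly. Their poses are not given: they have to be found in the camera images.
- punch_20: Loose steel doming punch: an upright round steel cylinder 20 mm in diameter and 48 mm tall in all, its side wall straight for the lower 38 mm, the top 10 mm a shallow dome; at most 0.13 kg. Origin at the centre of its flat underside, z up along its axis. Starts standing on the bench before the rack. The four punches differ only in width.
- punch_30: Loose steel doming punch: an upright round steel cylinder 30 mm in diameter and 48 mm tall in all, its side wall straight for the lower 38 mm, the top 10 mm a shallow dome; at most 0.29 kg. Origin at the centre of its flat underside, z up along its axis. Starts standing on the bench before the rack. The four punches differ only in width.
- punch_40: Loose steel doming punch: an upright round steel cylinder 40 mm in diameter and 48 mm tall in all, its side wall straight for the lower 38 mm, the top 10 mm a shallow dome; at most 0.51 kg. Origin at the centre of its flat underside, z up along its axis. Starts standing on the bench before the rack. The four punches differ only in width.
- punch_50: Loose steel doming punch: an upright round steel cylinder 50 mm in diameter and 48 mm tall in all, its side wall straight for the lower 38 mm, the top 10 mm a shallow dome; at most 0.8 kg. Origin at the centre of its flat underside, z up along its axis. Starts standing on the bench before the rack. The four punches differ only in width.
- mark_1: Mark 1 (counting towards +y) of four equal flat round felt marks, 56 mm across, in a straight row 64 mm apart on the wooden rack, a fixed board 76 x 390 mm, 18 mm thick, flat on the bench. Origin: the mark's centre, level with the rack's top, on which the punch stands (the felt has no thickness). Its y axis runs along the row, x across the rack, z up.
- mark_2: Mark 2 (counting towards +y) of four equal flat round felt marks, 56 mm across, in a straight row 64 mm apart on the wooden rack, a fixed board 76 x 390 mm, 18 mm thick, flat on the bench. Origin: the mark's centre, level with the rack's top, on which the punch stands (the felt has no thickness). Its y axis runs along the row, x across the rack, z up.
- mark_3: Mark 3 (counting towards +y) of four equal flat round felt marks, 56 mm across, in a straight row 64 mm apart on the wooden rack, a fixed board 76 x 390 mm, 18 mm thick, flat on the bench. Origin: the mark's centre, level with the rack's top, on which the punch stands (the felt has no thickness). Its y axis runs along the row, x across the rack, z up.
- mark_4: Mark 4 (counting towards +y) of four equal flat round felt marks, 56 mm across, in a straight row 64 mm apart on the wooden rack, a fixed board 76 x 390 mm, 18 mm thick, flat on the bench. Origin: the mark's centre, level with the rack's top, on which the punch stands (the felt has no thickness). Its y axis runs along the row, x across the rack, z up.
- post: Brass post with a round knob, 40 mm tall, foot 30 mm and knob 22 mm across, fixed on the rack beyond one end of the row of marks, in line, 64 mm from the nearest mark. Origin at the centre of its foot, on the rack's top. Beyond the other end, equally far, is a fixed low dark wooden block (60 x 24 mm, 22 mm tall). Which of the two ends has the post changes from start to start.
- cup: Empty yellow plastic cup, loose, 76 mm across the rim and 85 mm tall, standing to the robot's left of the work, not part of the job. Origin at the centre of its underside. (Pliers lie to the right, a hammer and a blue parts tray beyond the rack; they need not be touched either.)
Not all that is in view belongs to the job. Leave any blue or orange look-alike of the punch_20 alone. Leave any red or turquoise look-alike of the punch_40 alone.

How it is judged:
At the end, for the whole second after the job is handed in: Each punch stands upright (within about 6 degrees), at rest, on the rack's top with its axis within 12 mm of its mark's centre (height within 5 mm): 20 mm punch on the mark nearest the brass post, then 30, 40 and 50 mm along the row (((horizontal distance between post and mark_1 below 0.1 m and horizontal distance between punch_20 and mark_1 below 0.012 m and z of punch_20 in the frame of mark_1 between -0.005 and 0.005 m and horizontal distance between punch_30 and mark_2 below 0.012 m and z of punch_30 in the frame of mark_2 between -0.005 and 0.005 m and horizontal distance between punch_40 and mark_3 below 0.012 m and z of punch_40 in the frame of mark_3 between -0.005 and 0.005 m and horizontal distance between punch_50 and mark_4 below 0.012 m and z of punch_50 in the frame of mark_4 between -0.005 and 0.005 m) or (horizontal distance between post and mark_4 below 0.1 m and horizontal distance between punch_20 and mark_4 below 0.012 m and z of punch_20 in the frame of mark_4 between -0.005 and 0.005 m and horizontal distance between punch_30 and mark_3 below 0.012 m and z of punch_30 in the frame of mark_3 between -0.005 and 0.005 m and horizontal distance between punch_40 and mark_2 below 0.012 m and z of punch_40 in the frame of mark_2 between -0.005 and 0.005 m and horizontal distance between punch_50 and mark_1 below 0.012 m and z of punch_50 in the frame of mark_1 between -0.005 and 0.005 m)) and angle between each of punch_20, punch_30, punch_40, punch_50's own z axis and vertical below 0.1 rad and linear speed of each of punch_20, punch_30, punch_40, punch_50 below 0.02 m/s); the robot touches nothing.
It fails at once if a punch is toppled (leans more than about 35 degrees) (angle between any of punch_20, punch_30, punch_40, punch_50's own z axis and vertical above 0.6 rad).
It fails at once if a punch is dropped or thrown (faster than 0.6 m/s out of the fingers) ((linear speed of punch_20 above 0.6 m/s and contact force between punch_20 and the fingers below 0.05 N) or (linear speed of punch_30 above 0.6 m/s and contact force between punch_30 and the fingers below 0.05 N) or (linear speed of punch_40 above 0.6 m/s and contact force between punch_40 and the fingers below 0.05 N) or (linear speed of punch_50 above 0.6 m/s and contact force between punch_50 and the fingers below 0.05 N)).
It fails at once if the cup is moved by more than 30 mm or tipped (distance of cup from where it was at the start of the episode above 0.03 m or angle between cup's own z axis and vertical above 0.5 rad).
It also fails if it takes over 104 s, if anything falls off the work surface, if the arm or the gripper's body presses on something with over 40 N, if the wrist force passes 120 N, or if a joint passes its speed limit or range.

## Working session

There is one attempt and no reset: what is moved stays moved. The work goes in short steps, each a Python script; the robot and the scene stay as the last script left them, time stands still between calls to the robot, and variables do not carry over. Pictures are saved under pics/ and viewed, at most 14 in all, crops included, and the job is handed in when it is done.

```bash
mkdir -p pics
python3 - <<'E'
from workcell import r, optics
import cv2,numpy as np
for n in("top","scene"):
    p,d=optics.get_image(n); cv2.imwrite(f"pics/{n}0.png",p[:,:,::-1]); np.savez(f"{n}0.npz",p=p,d=d)
    m=optics.camera_model(n); print(n,m)
s=r.read_state();print(s["time_s"],s["eef_pos"],s["eef_rot"],r.tip_extent)
E
```

```text
top {'K': array([[439.56369045,   0.        , 323.16240232],
       [  0.        , 439.56369045, 199.32680919],
       [  0.        ,   0.        ,   1.        ]]), 'R': array([[-0.16106502, -0.98694167,  0.00205202],
       [-0.96597006,  0.15721549, -0.20539022],
       [ 0.20238556, -0.03506337, -0.97867801]]), 't': array([0.15429211, 0.54647582, 1.00057632])}
scene {'K': array([[515.95926632,   0.        , 320.708934  ],
       [  0.        , 515.95926632, 198.55310673],
       [  0.        ,   0.        ,   1.        ]]), 'R': array([[-0.04970638,  0.99875484, -0.00424809],
       [ 0.75150547,  0.03459897, -0.65881897],
       [-0.65785165, -0.03593997, -0.75228952]]), 't': array([-0.04176693, -0.37658378,  1.51049468])}
0.1 [0.13872165 0.50593944 0.21688885] [ 1.33496151e-01  9.91049076e-01 -6.79735225e-04 -2.12372640e-04] 0.025
```

View pics/top0.png

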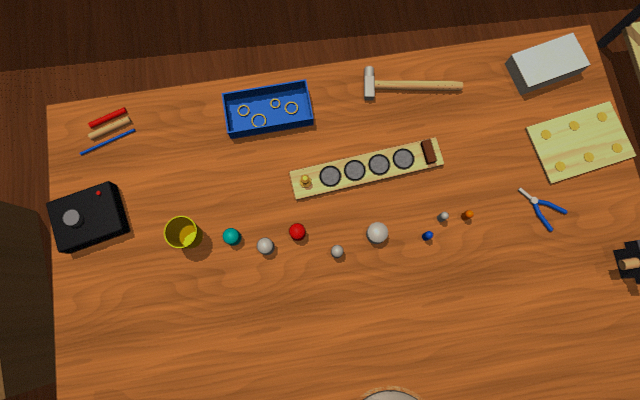

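View pics/scene0.png

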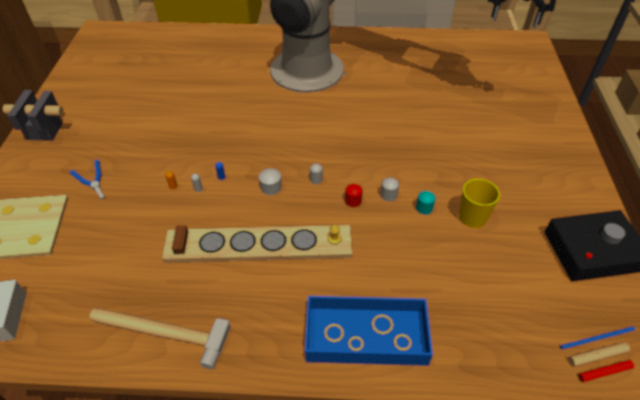

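The top view shows the post at (305,181), the marks at (330,176), (355,170), (379,164) and (403,159), and the block at (429,152). The grey punches are 40 at (265,246), 30 at (337,252), 50 at (377,233) and 20 at (444,217). The blue, orange, red and teal look-alikes are beside them. The scene view agrees.

```bash
cat > h.py <<'E'
from workcell import r, optics, command_gripper
import cv2, numpy as np
from scipy.spatial.transform import Rotation as Ro
def cloud(n,d):
    m=optics.camera_model(n);v,u=np.mgrid[:d.shape[0],:d.shape[1]]
    c=np.stack([u,v,np.ones_like(u)],-1)@np.linalg.inv(m["K"]).T*d[...,None]
    return (c-m["t"])@m["R"]
def ray(n,px,z):
    m=optics.camera_model(n);o=-m["R"].T@m["t"]
    q=m["R"].T@np.linalg.inv(m["K"])@np.array([*px,1.]);return o+q*(z-o[2])/q[2]
E
python3 - <<'E'
from h import *
seeds={"top":dict(p20=(444,217),p30=(337,252),p40=(265,246),p50=(377,233),blue=(428,236),orange=(468,214),red=(297,231),teal=(232,236),post=(305,181),cup=(181,232),block=(429,152)),
"scene":dict(p20=(197,183),p30=(316,173),p40=(390,189),p50=(270,181),post=(335,235))}
for n in seeds:
    f=np.load(n+"0.npz");P=cloud(n,f["d"])
    k=cv2.connectedComponents(((P[...,2]>.008)&(f["d"]>0)).astype(np.uint8))[1]
    for s,(u,v) in seeds[n].items():
        q=P[max(0,v-25):v+25,u-25:u+25].reshape(-1,3)
        q=P[(k==k[v,u])]; zt=np.percentile(q[:,2],98)
        t=q[q[:,2]>zt-.012]; mid=(t[:,:2].max(0)+t[:,:2].min(0))/2
        print(n,s,len(q),zt.round(4),"mid",mid.round(4),"ext",np.ptp(t[:,:2],axis=0).round(4))
    hsv=cv2.cvtColor(f["p"],cv2.COLOR_RGB2HSV)
    g=((hsv[...,1]<60)&(abs(P[...,2]-.018)<.008)).astype(np.uint8)
    for c in cv2.findContours(g,cv2.RETR_EXTERNAL,cv2.CHAIN_APPROX_NONE)[0]:
        if len(c)>=20 and 80<cv2.contourArea(c)<900:
            w=np.array([ray(n,x[0],.018)[:2] for x in c]).astype(np.float32)
            e=cv2.fitEllipse(w*1000); print(n,"mark",c.mean((0,1)).round(),np.round(e[0],1),np.round(e[1],1))
E
```

```text
top p20 82 0.0485 mid [ 0.481  -0.2198] ext [0.0181 0.0163]
top p30 132 0.0501 mid [0.4393 0.0507] ext [0.0276 0.0266]
top p40 240 0.0479 mid [0.479  0.2201] ext [0.037  0.0371]
top p50 365 0.0478 mid [ 0.4679 -0.0525] ext [0.0485 0.0484]
top blue 78 0.0487 mid [ 0.4412 -0.1735] ext [0.0174 0.0193]
top orange 85 0.0481 mid [ 0.4757 -0.28  ] ext [0.0179 0.0179]
top red 229 0.0483 mid [0.5013 0.1385] ext [0.0389 0.0387]
top teal 252 0.048 mid [0.5152 0.2977] ext [0.0383 0.0389]
top post 4472 0.0408 mid [ 0.6463 -0.0613] ext [0.0653 0.3421]
top cup 232837 0.0038 mid [ 0.4704 -0.0015] ext [0.9585 1.5032]
top block 4472 0.0408 mid [ 0.6463 -0.0613] ext [0.0653 0.3421]
top mark [329. 176.] [630.2  36.8] [49.5 49.8]
top mark [354. 170.] [634.9 -26.9] [49.  49.6]
top mark [379. 164.] [640.  -90.7] [48.8 49.7]
top mark [403. 158.] [ 645.2 -154.4] [48.6 50.3]
top mark [369.  83.] [ 862.8 -106.7] [ 24.9 106.4]
top mark [537.  79.] [ 767.  -495.5] [72.1 72.4]
scene p20 131 0.049 mid [ 0.4849 -0.2189] ext [0.0156 0.0172]
scene p30 205 0.0491 mid [0.4432 0.0519] ext [0.0252 0.026 ]
scene p40 336 0.0489 mid [0.4835 0.2204] ext [0.0353 0.0381]
scene p50 458 0.0492 mid [ 0.4692 -0.0512] ext [0.0497 0.0479]
scene post 5902 0.0422 mid [ 0.6488 -0.0604] ext [0.064  0.3424]
scene mark [217. 341.] [ 873.1 -105.4] [23.7 92.4]
scene mark [ 14. 317.] [ 829.9 -497.6] [ 25.4 101. ]
scene mark [595. 271.] [715.3 553.9] [70.1 86. ]
scene mark [212. 242.] [ 643.8 -154.4] [46.3 47.7]
scene mark [242. 241.] [638.8 -90.7] [46.7 47.4]
scene mark [273. 240.] [633.5 -26.7] [46.8 47.2]
scene mark [304. 239.] [628.5  37.3] [46.5 47.7]
scene mark [ 45. 131.] [ 266.3 -689.2] [ 97.3 176.6]
scene mark [305.  75.] [16.6  1.7] [178.5 186.5]
```

```bash
cat >> h.py <<'E'
PUN=dict(p20=(.483,-.219),p30=(.4413,.0513),p40=(.4813,.2203),p50=(.4686,-.0519))
MRK=dict(p20=(.6294,.037),p30=(.6342,-.0268),p40=(.6394,-.0907),p50=(.6445,-.1544))
WID=dict(p20=.02,p30=.03,p40=.04,p50=.05); H=.17
PLACE_A=np.arctan2(.08,1)
def quat(a,p):   # tool down, fingers closing along heading a (or its opposite), least last-joint travel
    best=None; q0=r.read_state()["joint_positions"]
    for b in (a,a+np.pi):
        y=np.array([np.cos(b),np.sin(b),0]);z=np.array([0,0,-1.]);q=Ro.from_matrix(np.c_[np.cross(y,z),y,z]).as_quat()
        j=r.solve_ik(p,q)
        if j is not None:
            c=abs(np.array(j)-q0).max()+(10 if abs(j[5])>2.9 else 0)
            if best is None or c<best[0]: best=(c,q)
    return best[1]
def pick(k,a,z=.030):
    p=PUN[k]; command_gripper(min(.085,WID[k]+.034))
    r.reach((*p,H),quat(a,(*p,H)))
    print(k,"descend hit",r.move_straight((*p,z),speed=.1,max_force=8))
    command_gripper(WID[k]-.015,60); s=r.read_state()
    print("grip",s["grip_width"],s["grip_force"],s["eef_pos"],s["time_s"])
def place(k,z=.030):
    p=MRK[k]; e=r.read_state()["eef_pos"]
    r.move_straight((*e[:2],H),speed=.12); f0=r.read_state(); print("lifted",f0["grip_width"],f0["contact_force"])
    r.reach((*p,H),quat(PLACE_A,(*p,H)))
    r.move_straight((*p,z+.028),speed=.12)
    hit=r.move_straight((*p,z+.0155),speed=.02,max_force=5); e=r.read_state()["eef_pos"]
    print("set hit",hit,e,"width",r.read_state()["grip_width"])
    command_gripper(min(.085,WID[k]+.034)); r.hold(.2)
    r.move_straight((*e[:2],H),speed=.12); print("t",r.read_state()["time_s"])
E
python3 - <<'E'
from h import *
pick("p30",0.)
p,d=optics.get_image("scene"); cv2.imwrite("pics/g30.png",cv2.resize(p[100:270,120:440,::-1],None,fx=2.4,fy=2.4))
E
```

```text
p30 descend hit False
grip 0.015255164646256444 14.823943033516116 [0.4421825  0.05127931 0.03167195] 4.525
```

View pics/g30.png

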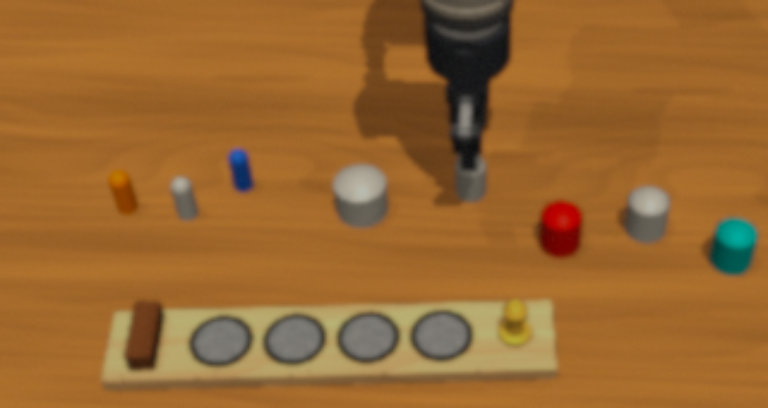

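Fingers closed to 15 mm, which is narrower than the punch. In the picture the punch at (470,180) looks unmoved, and the fingers end at or above its dome. I'll look closer before moving.

Run:
```python
from h import *
s=r.read_state();print({k:np.round(s[k],3) for k in("eef_pos","eef_rot","contact_force","grip_width","grip_force","joint_positions")})
print(Ro.from_quat(s["eef_rot"]).as_matrix().round(3))
m=optics.camera_model("wrist");print({k:np.round(v,3) for k,v in m.items()})
w,d=optics.get_image("wrist");cv2.imwrite("pics/w30.png",w[:,:,::-1])
p,d=optics.get_image("scene");P=cloud("scene",d)
for v in range(150,184,3): print(v,P[v,316].round(3))
```

```text
{'eef_pos': array([0.442, 0.051, 0.032]), 'eef_rot': array([0.707, 0.707, 0.001, 0.001]), 'contact_force': array([-4.026, -0.282, 17.994]), 'grip_width': np.float64(0.015), 'grip_force': np.float64(14.818), 'joint_positions': array([-0.057,  0.46 ,  1.969, -0.   ,  0.71 , -0.057])}
[[-0.     1.     0.003]
 [ 1.     0.    -0.   ]
 [-0.     0.003 -1.   ]]
{'K': array([[309.707,   0.   , 324.957],
       [  0.   , 309.707, 199.853],
       [  0.   ,   0.   ,   1.   ]]), 'tool_from_camera': array([[-0.001, -0.949, -0.316,  0.08 ],
       [ 1.   , -0.001, -0.   ,  0.001],
       [-0.   , -0.316,  0.949, -0.156],
       [ 0.   ,  0.   ,  0.   ,  1.   ]])}
150 [0.463 0.055 0.118]
153 [0.498 0.057 0.143]
156 [0.504 0.058 0.141]
159 [0.501 0.057 0.129]
162 [0.48  0.056 0.099]
165 [0.464 0.055 0.074]
168 [0.465 0.055 0.065]
171 [0.456 0.054 0.046]
174 [0.456 0.054 0.037]
177 [0.455 0.054 0.026]
180 [0.454 0.054 0.015]
183 [0.453 0.053 0.003]
```

View pics/w30.png

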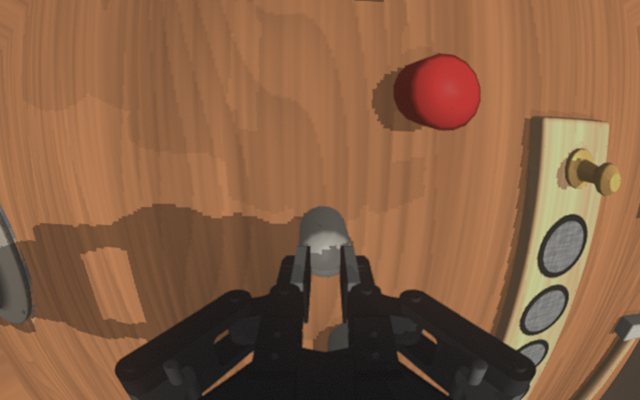

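The wrist view shows the fingertips on the dome at (325,245), although the reported TCP height is 0.032. I'll check that height against the wrist depth, after opening gently.

```bash
cat >> h.py <<'E'
def wcloud(s,d):
    m=optics.camera_model("wrist");K=m["K"];v,u=np.mgrid[:d.shape[0],:d.shape[1]]
    x=(u-K[0,2])/K[0,0];y=(v-K[1,2])/K[1,1];th=np.hypot(x,y)+1e-9;k=np.tan(np.minimum(th,1.5))/th
    c=np.stack([x*k,y*k,np.ones_like(x)],-1)*d[...,None]
    T=m["tool_from_camera"];t=c@T[:3,:3].T+T[:3,3]
    return t@Ro.from_quat(s["eef_rot"]).as_matrix().T+s["eef_pos"]
E
python3 - <<'E'
from h import *
s=r.read_state();w,d=optics.get_image("wrist");P=wcloud(s,d)
for n,(v,u) in dict(table=(150,240),table2=(120,120),red=(90,445),mark=(245,562),dome=(225,323),fingerL=(265,300),fingerR=(265,348)).items(): print(n,P[v,u].round(4))
command_gripper(.064); s=r.read_state(); print(s["eef_pos"],s["contact_force"],s["grip_width"])
p,d=optics.get_image("scene");P=cloud("scene",d);print([P[v,316].round(3).tolist() for v in range(162,186,3)])
w,d=optics.get_image("wrist");cv2.imwrite("pics/w30b.png",w[150:,150:500,::-1])
E
```

```text
table [ 0.39    0.1016 -0.0008]
table2 [0.3004 0.1278 0.0005]
red [0.4991 0.1385 0.0482]
mark [0.6283 0.0376 0.0187]
dome [0.4423 0.0653 0.0328]
fingerL [0.4321 0.0608 0.0681]
fingerR [0.4535 0.0607 0.068 ]
[0.4412093  0.05131273 0.02983949] [-0.10339216  0.15458682  0.37261823] 0.0638034829028009
[[0.507, 0.058, 0.126], [0.498, 0.057, 0.108], [0.506, 0.057, 0.107], [0.484, 0.056, 0.075], [0.488, 0.056, 0.07], [0.481, 0.055, 0.053], [0.455, 0.054, 0.015], [0.452, 0.053, 0.003]]
```

View pics/w30b.png

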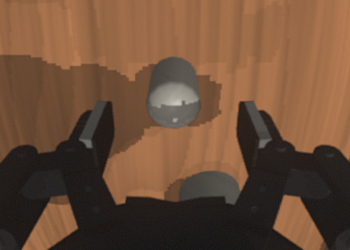

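The TCP agrees with the wrist depth: table at z≈0, dome and marks right. But the real fingertips end about 15 mm behind the TCP when nearly shut (they rested on the dome with 18 N), not 25 mm ahead of it. The punch still stands between the open fingers at (175,95) in the crop. I'll go lower under a force guard and see where the tips are.

Run:
```python
from h import *
e=r.read_state()["eef_pos"]
print(r.move_straight((.4413,.0513,-.008),speed=.03,max_force=4)); s=r.read_state(); print(s["eef_pos"],s["contact_force"],s["time_s"])
p,d=optics.get_image("scene");P=cloud("scene",d)
cv2.imwrite("pics/s30c.png",cv2.resize(p[110:210,240:400,::-1],None,fx=4,fy=4))
```

```text
False
[ 0.44145321  0.05129685 -0.00783153] [0.02303294 0.10647024 0.19019492] 6.7667
```

View pics/s30c.png

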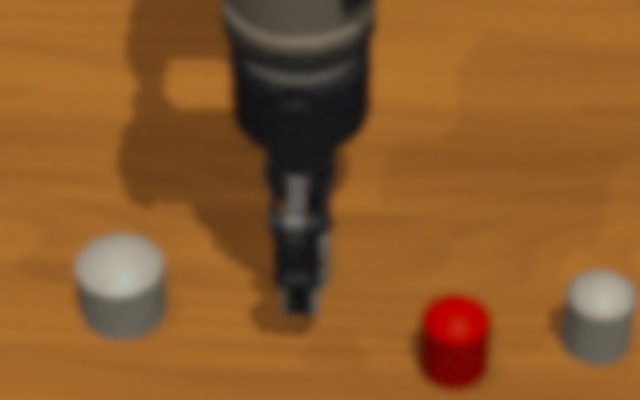

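At TCP z=-0.008 there is no table contact, and the finger now covers the punch down near the bench. That confirms the tip offset, so I'll close here.

Run:
```python
from h import *
command_gripper(.015,60); s=r.read_state(); print(s["grip_width"],s["grip_force"],s["eef_pos"],s["contact_force"])
if .026<s["grip_width"]<.034:
    r.move_straight((.4413,.0513,.03),speed=.08); s=r.read_state(); print(s["grip_width"],s["grip_force"],s["contact_force"],s["time_s"])
    w,d=optics.get_image("wrist");cv2.imwrite("pics/w30d.png",w[100:,100:550,::-1])
```

```text
0.028358016039878517 59.11796875996515 [ 0.44124471  0.05129967 -0.00770633] [-2.13190789 -0.28754865  5.28272617]
0.02868947052823105 59.22244908520952 [ 0.29491007  0.10975507 -1.80993546] 7.85
```

View pics/w30d.png

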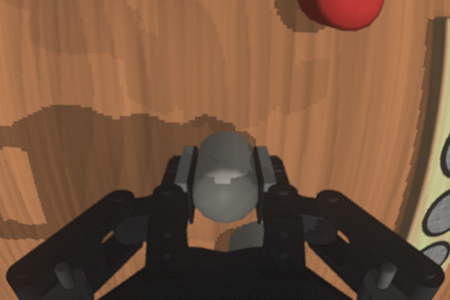

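Held at 28.7 mm with the weight showing, so I'll place it.

Run:
```python
from h import *
place("p30",-.0077)
s=r.read_state();w,d=optics.get_image("wrist");P=wcloud(s,d)
p,d=optics.get_image("scene");cv2.imwrite("pics/pl30.png",cv2.resize(p[140:280,140:380,::-1],None,fx=3,fy=3))
```

```text
lifted 0.028085778928640757 [-0.54709676 -0.29721225 -1.71398758]
set hit True [ 0.63417002 -0.02682339  0.01036278] width 0.028252249673190906
t 14.1
```

View pics/pl30.png

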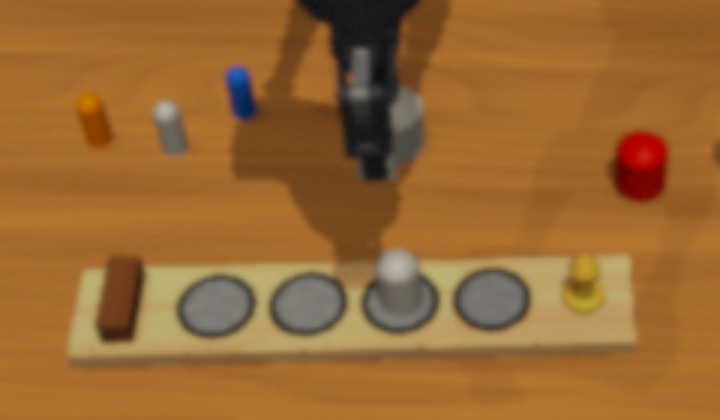

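The 30 stands centred on its mark at (400,300). Next is the 50, then the 40.

```bash
cat > go.py <<'E'
from h import *
def cycle(k,a,z):
    pick(k,a,z); s=r.read_state()
    if not abs(s["grip_width"]-WID[k])<.005 or s["grip_force"]<20: raise SystemExit("bad grip")
    place(k,s["eef_pos"][2])
E
python3 - <<'E'
from go import *
cycle("p50",0.,-.011); cycle("p40",0.,-.0095)
p,d=optics.get_image("scene");cv2.imwrite("pics/pl50.png",cv2.resize(p[140:280,140:440,::-1],None,fx=2.6,fy=2.6))
E
```

```text
p50 descend hit False
grip 0.04844713032268423 61.85945181758143 [ 0.46894666 -0.05195436 -0.01047574] 17.625
lifted 0.048188869126674215 [ 6.76871468e-01 -5.41218699e-03 -7.28786959e+00]
set hit True [ 0.64444096 -0.15437044  0.00760502] width 0.04833855421096148
t 24.2167
p40 descend hit False
grip 0.03859048953802416 60.05082316696644 [ 0.48131014  0.22034408 -0.0089905 ] 28.35
lifted 0.038520659578420054 [-0.03034094  0.15613417 -3.92722424]
set hit True [ 0.63934723 -0.09067382  0.00907254] width 0.038802426011727724
t 35.3833
```

View pics/pl50.png

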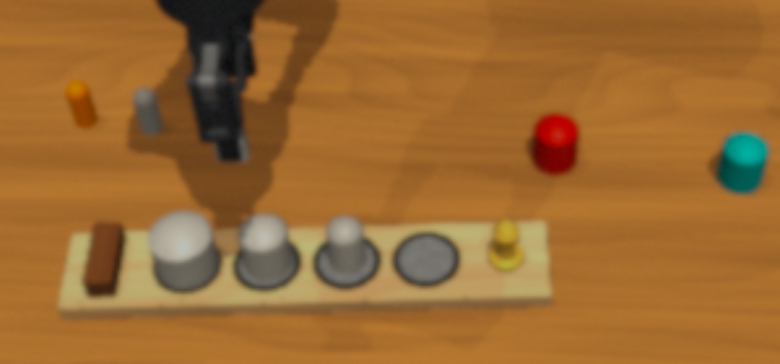

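The 50, 40 and 30 stand on their marks at (185,255), (267,255) and (347,250), and the mark by the post at (427,258) is free. Last is the 20.

Run:
```python
from go import *
cycle("p20",np.radians(18),-.005)
e=r.read_state()["eef_pos"]; r.move_straight((.45,e[1],.25),speed=.15); r.hold(.3)
for n in("top","scene"):
    p,d=optics.get_image(n);P=cloud(n,d)
    for k,(x,y) in MRK.items():
        q=P[(np.hypot(P[...,0]-x,P[...,1]-y)<.03)&(P[...,2]>.05)&(P[...,2]<.08)]
        print(n,k,((q.max(0)+q.min(0))/2)[:2].round(4),"target",(x,y),"top z",q[:,2].max().round(3))
cv2.imwrite("pics/end.png",p[:,:,::-1])
```

```text
p20 descend hit False
grip 0.018169908523631033 58.645263821817935 [ 0.48313945 -0.21909433 -0.00457219] 38.9
lifted 0.01774856066984529 [ 0.1784963   0.45888309 -0.57222918]
set hit True [0.62936906 0.03702629 0.01342919] width 0.018357041298185654
t 45.625Traceback (most recent call last):
  File "<stdin>", line 8, in <module>
    return umr_maximum(a, axis, None, out, keepdims, initial, where)
ValueError: zero-size array to reduction operation maximum which has no identity
```

Run:
```python
from h import *
for n in("top","scene"):
    p,d=optics.get_image(n);P=cloud(n,d)
    for k,(x,y) in MRK.items():
        q=P[(np.hypot(P[...,0]-x,P[...,1]-y)<.03)&(P[...,2]>.05)&(P[...,2]<.08)]
        if len(q): print(n,k,((q.max(0)+q.min(0))/2)[:2].round(4),"target",(x,y),"top z",q[:,2].max().round(3))
cv2.imwrite("pics/end.png",p[:,:,::-1]); s=r.read_state();print(s["eef_pos"],s["contact_force"],s["time_s"])
```

```text
top p30 [ 0.6425 -0.0285] target (0.6342, -0.0268) top z 0.065
top p40 [ 0.6449 -0.0907] target (0.6394, -0.0907) top z 0.07
top p50 [ 0.6446 -0.1554] target (0.6445, -0.1544) top z 0.068
scene p20 [0.6315 0.0363] target (0.6294, 0.037) top z 0.07
scene p30 [ 0.6364 -0.026 ] target (0.6342, -0.0268) top z 0.07
scene p40 [ 0.6398 -0.09  ] target (0.6394, -0.0907) top z 0.069
scene p50 [ 0.6433 -0.1536] target (0.6445, -0.1544) top z 0.069
[0.45005064 0.03708275 0.24990079] [-0.03150324  0.51877463 -0.29209146] 47.5333
```

View pics/end.png

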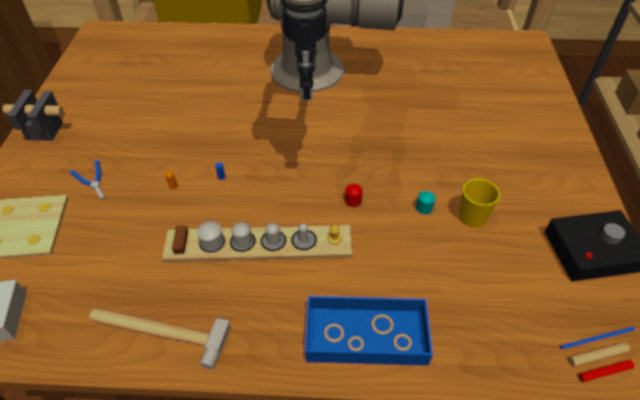

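All four stand on their marks in width order, at (210,238), (241,238), (273,238) and (304,238). The scene view puts each about 2 mm from its target. The top view is partly blocked by the arm. The cup is untouched at (478,204) and the robot is clear.

```bash
python3 -c "
from workcell import r
print(r.finish_job())"
```

```text
the job is handed in; nothing more can be done
None
```

The job is handed in (no verdict shown): all four punches stand upright on the rack, 20 to 50 mm from the brass post to the block, each about 2 mm from its mark in the final scene view, with the cup untouched and about 48 s used; the first grasp closed on the 30 mm punch's dome at 18 N, because the fingertips sit about 40 mm further back than stated, so I gripped lower.

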